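Point out the stray bottle and set the recheck lever

TASK

One of the six bottles in the clear tray does not belong: it is shorter and fatter than the other five. Point it out for the checker: hold your fingertips about 2 cm above the middle of its cap for two seconds, touching no bottle and not coming down low over any of the others. Only then push the black-ended toggle lever with the fingertips all the way over, away from the robot, so that the tray is marked for recheck; leave it there, and leave everything else where it stands.

Things in the scene. Friction and masses are not known exactly. Their poses are not given: they have to be found in the camera images.
- tray: clear plastic tray fixed on the table, 185 (its x) x 270 (its y) mm, walls 50 mm high, wall and floor 5 mm thick, divided into 2 x 3 cells with one bottle standing in each; origin under its centre, z up. Cell centres at x = -45 or +45, y = -88, 0 or +88 mm
- stray: the stray: the short fat bottle, green glass with a paper label and bright metal cap, 68 mm diameter, 140 mm tall, loose and upright in some cell of the tray; origin at the centre of its underside
- stray_cap (a point): centre of the top face of the stray's cap (cap 31 mm across, 16 mm high), 140 mm above the underside of the bottle and 145 mm above the table
- lever_tip (a point): centre of the black ball (26 mm diameter) at the end of the toggle lever: a steel rod 10 mm thick, 80 mm from its hinge to the ball's centre
- lever_base: grey block, 70 (its x) x 50 (its y) x 25 mm, fixed on the table, that carries the toggle lever; origin at the centre of its underside; the hinge line runs along its y, 22 mm above the table over the origin. Its x points roughly away from the robot (within 0.5 rad)
- lever (a joint): angle of the toggle lever, rad: 0 leans 0.5 rad from upright towards the robot (the block's -x side), 1.0 is the stop, leaning 0.5 rad the other way (+x side). It stays where it is left; starts between 0 and 0.2; about 1 N at the ball moves it
- bottle1: one of the five ordinary bottles: same glass, label and kind of cap, but slimmer and taller, 50 mm diameter, 185 mm tall (cap top 190 mm above the table), cap 24 mm across; loose and upright in a cell; origin at the centre of its underside
- bottle2: one of the five ordinary bottles: same glass, label and kind of cap, but slimmer and taller, 50 mm diameter, 185 mm tall (cap top 190 mm above the table), cap 24 mm across; loose and upright in a cell; origin at the centre of its underside
- bottle3: one of the five ordinary bottles: same glass, label and kind of cap, but slimmer and taller, 50 mm diameter, 185 mm tall (cap top 190 mm above the table), cap 24 mm across; loose and upright in a cell; origin at the centre of its underside
- bottle4: one of the five ordinary bottles: same glass, label and kind of cap, but slimmer and taller, 50 mm diameter, 185 mm tall (cap top 190 mm above the table), cap 24 mm across; loose and upright in a cell; origin at the centre of its underside
- bottle5: one of the five ordinary bottles: same glass, label and kind of cap, but slimmer and taller, 50 mm diameter, 185 mm tall (cap top 190 mm above the table), cap 24 mm across; loose and upright in a cell; origin at the centre of its underside
- tape: bystander: roll of brown tape lying flat, 100 mm across, 48 mm high, loose; origin under its centre
- mug: bystander: white mug, 80 mm across, 90 mm high, loose; origin under its centre
- eraser: bystander: grey whiteboard eraser, 100 x 45 x 30 mm, loose; origin under its centre
Mind the look-alikes: they are no part of the job. What is shaped like the bottle1 but blue or orange is not meant. What is shaped like the lever_base but pink or purple is not meant.

How it is judged:
By the outcome, as a careful person would: the job done as asked, in the order asked, and still so for the second after the job is handed in, with the robot touching nothing.
It also fails if it takes over 45 s, if anything falls off the work surface, if the arm or the gripper's body presses on something with over 40 N, if the wrist force passes 120 N, or if a joint passes its speed limit or range.

ROBOT

A 6-joint arm with a two-finger parallel gripper is mounted at the origin on the work surface. World frame = base frame: x ahead of the robot, y to its left, z up, the work surface at z = 0. Lengths are in m, angles in rad, forces in N, time in s.
With the tool pointing down it reaches from about 0.35 to 0.775 m from the base axis. Payload 7.3 kg.
Tool frame: the origin (TCP) lies between the finger pads, 19 mm behind the fingertips; this is the grasp point; z points along the fingers, y is the line along which they close (so a half turn about z gives the same grasp; the last joint's range is limited). The gripper opens to 92 mm and grips with 3 to 60 N. Pads are 19 mm wide; open, the fingers measure 130 mm over their backs; the gripper's body (75 mm by 190 mm) begins 47 mm behind the grasp point.
Start: joints at [-0.146, 0.342, 1.524, -0, 1.275, -0.146], TCP at [0.525, 0, 0.246] pointing down, gripper open.
Joint ranges: [-2.53, 2.53], [-0.77, 2.02], [0.04, 2.7], [-1, 4.14], [0.28, 2.66], [-3.11, 3.11]. Speed limits (rad/s): [2.57, 2.57, 3.14, 3.14, 3.14, 3.14].

INTERFACE

Orientations are given as [roll, pitch, yaw] about the fixed x, y, z axes, in that order (R = Rz(yaw) Ry(pitch) Rx(roll)).
In Python, from cell import robot gives the robot as it stands.
- The arm moves only by the tool step_arm, never from a script. Its argument "motion" is a list of rows, each a list of 2 entries, a list of its own where there are three numbers: the shift along the tool's x, y, z in units of 60 mm (1.0 is 60 mm), then the turn about the tool's z in rad. In form: [[[x, y, z], spin], ...]. A call has 1 to 10 rows; each row is the pose to reach, as a shift and turn from the pose commanded when the call began, along the tool's axes at that moment; what a row does not reach only later rows make up. A row lasts 1/8 s, in which the tool goes at most 62.5 mm and 10.7 degrees, less where a joint would pass 70% of its speed; a pose out of reach is approached as far as the arm can. A call with a gripper value outside its range is refused whole. "hand" is the closure in counts, from 0 (fully open) to 255 (shut), set as the call begins (left out, the last holds). The fingers move at their own pace and stop on an object; "squeeze" is the grip in N (left out, the last holds). Time passes only in rows, so rows that repeat a pose let the fingers close. It gives the time, the measured TCP pose, the force, the opening and the grip force at its end, in the units of the state.
- robot.observe(): the state, without advancing time (a new reading comes with each control period).
- robot.read_camera(name): name is "scene" or "side" or "wrist"; returns a dict with "pixels" (400x640x3 uint8, red, green, blue), "intrinsics" (3x3 intrinsics, pixels), "k1" (the pictures are not rectified: a ray, as slopes to the right and down, at radius r is drawn at 1 + k1 r^2 times it, then the intrinsics apply), "xyz" and "rotation" of the camera in the world; the wrist camera has in their place "T_tool_cam" (4x4, takes a point from camera to tool coordinates, whose origin is the TCP and whose axes are the flange's). Camera axes: x right, y up, looking along -z (the intrinsics and any distortion apply to the point x, -y, -z); pixel columns grow to the right and rows downward; lengths in m; the calibration is good to about 2 mm. A picture is of the moment at which its call begins: read the wrist's pose just before it. There is no depth.
- robot.hand_in(): hands the job in; it is judged then, once.
The state is a dict: "time": time; "qpos": joint angles; "qvel": joint speeds; "joint_efforts": joint torques, N m; "tool_pos": TCP position; "tool_rot": TCP orientation; "contact_force": force on the tool from outside, world axes, zero at the start; "torque": the same for the moment, N m; "opening": finger opening in m; "grip_force": force on a finger pad.
Only numpy, scipy, OpenCV 4.12 (cv2) and the standard library are available. Lean on these libraries where they do the work, as an engineer would, in place of code of your own. Each camera call takes 0.05 s, during which the arm holds its last target. There are 200 camera calls.

## Working session

There is one attempt and no reset: what is moved stays moved. The work goes in short steps, Python scripts to look and compute and a tool call to move; the robot and the scene stay as the last step left them, time stands still between calls to the robot, and variables do not carry over. Pictures are saved under pics/ and viewed, at most 10 in all, crops included, and the job is handed in when it is done.

Besides the shell and the picture viewer there is one more tool, called after ">>>" by a JSON object that holds its "name" and its "arguments", one argument or row to a line. step_arm: Moves the arm, as the interface text tells. Its arguments: {"type":"object","properties":{"motion":{"type":"array"},"hand":{"type":"number"},"squeeze":{"type":"number"}},"required":["motion"]}

```bash
ls; mkdir -p pics; cat > h.py <<'E'
import numpy as np,cv2
from cell import robot
def save(n,f):
    d=robot.read_camera(n); cv2.imwrite(f,d["pixels"][:,:,::-1]); np.save(f+'.npy',np.array([d],dtype=object),allow_pickle=True); return d
def load(f): return np.load(f+'.npy',allow_pickle=True)[0]
def ray(d,u,v):
    K=np.array(d["intrinsics"]); D=np.array([d["k1"],0,0,0.])
    x,y=cv2.undistortPoints(np.array([[[u,v]]],float),K,D)[0,0]
    if "rotation" in d: R=np.array(d["rotation"]);p=np.array(d["xyz"])
    else: R=d["R"];p=d["p"]
    return p,R@np.array([x,-y,-1])
def onz(d,u,v,z):
    p,r=ray(d,u,v); return p+r*(z-p[2])/r[2]
def tri(a,b):
    (p,r),(q,s)=ray(*a),ray(*b)
    t=np.linalg.lstsq(np.c_[r,-s],q-p,rcond=None)[0]
    return (p+r*t[0]+q+s*t[1])/2,np.linalg.norm(p+r*t[0]-q-s*t[1])
E
python3 - <<'E'
from h import *
for n in("scene","side"):
    d=save(n,f"pics/{n}.png"); print(n,d["xyz"],np.round(d["rotation"],2).tolist())
s=robot.observe();print(s["time"],s["tool_pos"],s["tool_rot"],s["opening"])
E
```

```text
pics
scene [ 1.25628708 -0.09040398  1.23604006] [0.55, -0.01, 1.47]
side [ 0.33446833 -0.93237766  0.90699358] [0.88, -0.01, -0.25]
0.1 [5.24662297e-01 8.42214063e-05 2.44925093e-01] [-3.14024044e+00 -2.41896622e-04  1.57075030e+00] 0.09158312575711522
```

View pics/scene.png

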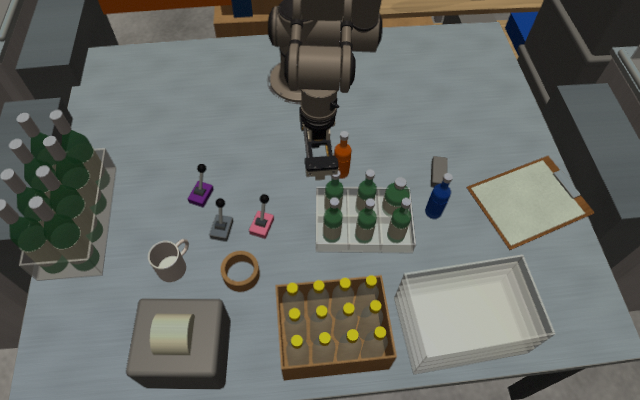

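View pics/side.png

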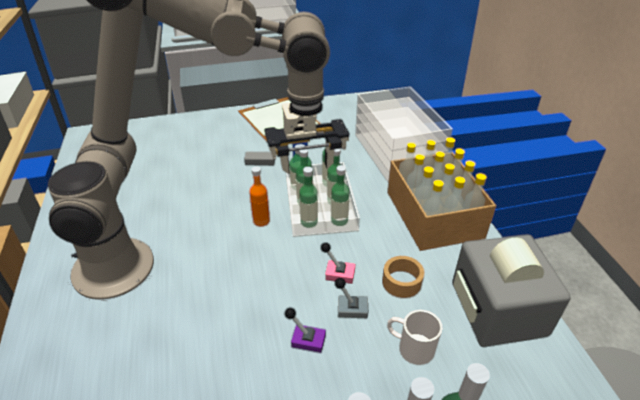

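The scene picture shows the tray at about (365,220), with six green bottles. The bottle at the upper right (397,190) looks wider and shorter. There are three lever blocks: purple (200,192), grey (221,226) and pink (262,222). Grey fits the description. I'll enlarge this area to confirm and measure.

```bash
cat > /tmp/p.py <<'E'
s=open('h.py').read()
s=s.replace('R=np.array(d["rotation"]);','R=Rotation.from_euler("xyz",d["rotation"]).as_matrix();')
s="from scipy.spatial.transform import Rotation\n"+s
open('h.py','w').write(s)
E
python3 /tmp/p.py
python3 - <<'E'
from h import *
d=load("pics/scene.png");im=np.ascontiguousarray(d["pixels"][:,:,::-1])
s=load("pics/side.png");si=np.ascontiguousarray(s["pixels"][:,:,::-1])
a=cv2.resize(im[160:260,190:430],None,fx=3.3,fy=3.3,interpolation=cv2.INTER_CUBIC)
b=cv2.resize(si[135:325,240:400],None,fx=2.5,fy=1.4,interpolation=cv2.INTER_CUBIC)
c=np.zeros((a.shape[0]+b.shape[0],800,3),np.uint8);c[:a.shape[0],:a.shape[1]]=a;c[a.shape[0]:,:b.shape[1]]=b
cv2.imwrite("pics/crop.png",c)
for n,u,v,z in[("stray cap",398,183,.145),("caps",370,174,.19),("",335,177,.19),("",333,204,.19),("",367,205,.19),("",406,203,.19),("base",221,226,.025),("ball",220,203,.09)]:print(n,onz(d,u,v,z).round(3))
print(tri((d,220,203),(s,340,284)))
print(onz(s,353,306,.025))
E
```

```text
stray cap [0.556 0.217 0.145]
caps [0.55  0.137 0.19 ]
 [0.55  0.046 0.19 ]
 [0.63  0.031 0.19 ]
 [0.642 0.115 0.19 ]
 [0.645 0.213 0.19 ]
base [ 0.573 -0.27   0.025]
ball [ 0.537 -0.263  0.09 ]
(array([ 0.53982179, -0.2635627 ,  0.09190665]), np.float64(0.0026005342731459454))
[ 0.56914751 -0.28127964  0.025     ]
```

View pics/crop.png

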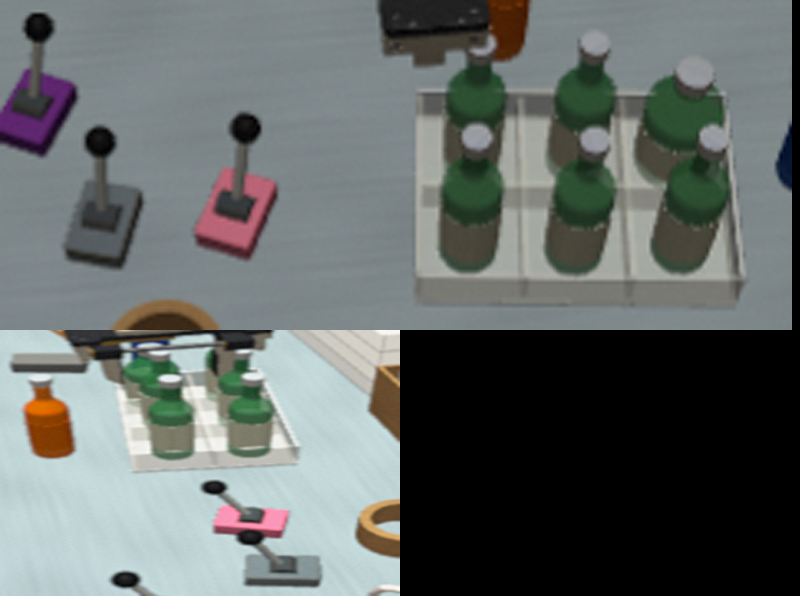

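The crop confirms the stray: the back-right bottle has the wider body and wider, lower cap, at crop (695,72) = pixel (400,182). The five others are slim. The grey lever's ball is at about (220,203), and pink and purple are look-alikes. Now I'll refine the numbers.

```bash
python3 - <<'E'
from h import *
d=load("pics/scene.png");s=load("pics/side.png")
print("cap",onz(d,400.4,181.5,.145))
def corner(cx,cy): return 190+(cx+.5)/3.3-.5,160+(cy+.5)/3.3-.5
P=[onz(d,*corner(*c),.025)[:2] for c in[(87,179),(142,188),(120,252),(68,240)]]
P=np.array(P);print(P.round(3).tolist(),P.mean(0))
ax=(P[2]+P[3]-P[0]-P[1])/2;ay=(P[1]+P[2]-P[0]-P[3])/2
print(np.linalg.norm(ax),np.arctan2(ax[1],ax[0]),np.linalg.norm(ay),np.arctan2(ay[1],ay[0])-np.pi/2)
for d,(x0,y0,x1,y1) in((d,(208,192,232,212)),(s,(330,272,350,292))):
    m=(d["pixels"][y0:y1,x0:x1].max(2)<40).astype(np.uint8)
    n,l,st,c=cv2.connectedComponentsWithStats(m);k=1+st[1:,4].argmax();print(st[k],c[k]+[x0,y0])
E
```

```text
cap [0.55140461 0.2242188  0.145     ]
[[0.532, -0.284], [0.545, -0.237], [0.606, -0.257], [0.59, -0.3]] [ 0.5682341 -0.269661 ]
0.06166203808607486 -0.2914593243628849 0.04756655956613033 -0.3117425333851416
[ 8  7  9  9 58] [219.81034483 202.5862069 ]
[ 6  7  9  9 63] [339.85714286 283.07936508]
```

>>> {"name": "step_arm", "arguments": {
  "motion": [
    [[0.9, 0.1, 0], -0.18],
    [[1.8, 0.2, 0], -0.36],
    [[2.7, 0.3, 0], -0.54],
    [[3.6, 0.5, 0], -0.72],
    [[3.7, 0.5, 0], -0.785],
    [[3.7, 0.5, 0], -0.785],
    [[3.7, 0.5, 0], -0.785],
    [[3.7, 0.5, 0], -0.785]
  ],
  "hand": 255,
  "squeeze": 5
}}

```text
time: 1.1
tool_pos: [0.5551, 0.2211, 0.2456]
tool_rot: [-3.142, 0.0, 2.354]
contact_force: [-0.6, -0.0, -0.6]
opening: 0.0165
grip_force: 0.0
```

```bash
python3 - <<'E'
from h import *
o=robot.observe();d=save("wrist","pics/w1.png")
T=np.array(d["T_tool_cam"]);R=Rotation.from_euler("xyz",o["tool_rot"]).as_matrix()
d["R"]=R@T[:3,:3];d["p"]=R@T[:3,3]+o["tool_pos"]
np.save("pics/w1.png.npy",np.array([d],dtype=object));print(d["p"],o["opening"],T.round(3).tolist())
s=save("scene","pics/s2.png");print(robot.observe()["opening"])
E
```

```text
[0.50719623 0.26901558 0.38524009] 0.0165223046610237 [[0.0, 0.968, 0.249, 0.068], [1.0, -0.001, 0.0, -0.0], [0.0, 0.249, -0.968, -0.14], [0.0, 0.0, 0.0, 1.0]]
0.008159154562153282
```

View pics/w1.png

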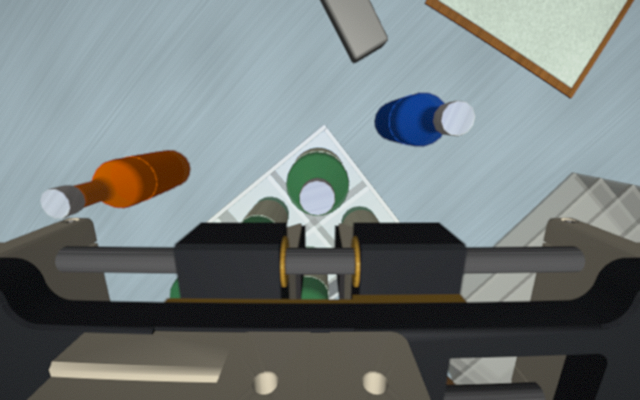

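The wrist view shows the stray's cap at about (317,196), next to the tray corner and just ahead of the closed fingers. The decoys (orange and blue) are off to the sides.

```bash
python3 - <<'E'
from h import *
d=load("pics/w1.png");im=d["pixels"].astype(int)
sub=im[165:225,285:355];m=((sub.min(2)>130)&(np.ptp(sub,axis=2)<40)).astype(np.uint8)
n,l,st,c=cv2.connectedComponentsWithStats(m)
for k in range(1,n):
    if st[k,4]>150:
        u,v=c[k]+[285,165];print(st[k],u,v,onz(d,u,v,.145))
print(onz(d,317,196,.145), tri((d,317,196),(load("pics/scene.png"),400.4,181.5)))
o=robot.observe();R=Rotation.from_euler("xyz",o["tool_rot"]).as_matrix()
print(R.T@(onz(d,317,196,.145)+[0,0,.039]-o["tool_pos"])/.06,o["tool_pos"])
E
```

```text
[   0    0   70   60 2243] 319.3196611680785 201.76460098082924 [0.55309923 0.22231111 0.145     ]
[0.54802102 0.22456271 0.145     ] (array([0.54891554, 0.2245715 , 0.14174028]), np.float64(0.0013965676030422598))
[ 0.12218867 -0.04577213  1.02822101] [0.55512703 0.22130617 0.2456948 ]
```

>>> {"name": "step_arm", "arguments": {
  "motion": [
    [[0.11, -0.04, 0], 0],
    [[0.11, -0.04, 0.3], 0],
    [[0.11, -0.04, 0.6], 0],
    [[0.11, -0.04, 0.85], 0],
    [[0.11, -0.04, 1.02], 0],
    [[0.11, -0.04, 1.02], 0],
    [[0.11, -0.04, 1.02], 0],
    [[0.11, -0.04, 1.02], 0]
  ]
}}

```text
time: 2.2
tool_pos: [0.549, 0.2251, 0.185]
tool_rot: [3.14, 0.001, 2.356]
contact_force: [-1.0, 0.3, -0.3]
opening: 0.0004
grip_force: 0.0
```

```bash
python3 - <<'E'
from h import *
s=save("scene","pics/s3.png");t=save("side","pics/t3.png")
a=cv2.resize(s["pixels"][120:240,300:440,::-1],(700,600))
b=a[:, :].copy()
cv2.imwrite("pics/c3.png",a);print(robot.observe()["tool_pos"],robot.observe()["opening"])
E
```

```text
[0.54886273 0.22505232 0.18480883] 0.00039419134729674215
```

View pics/c3.png

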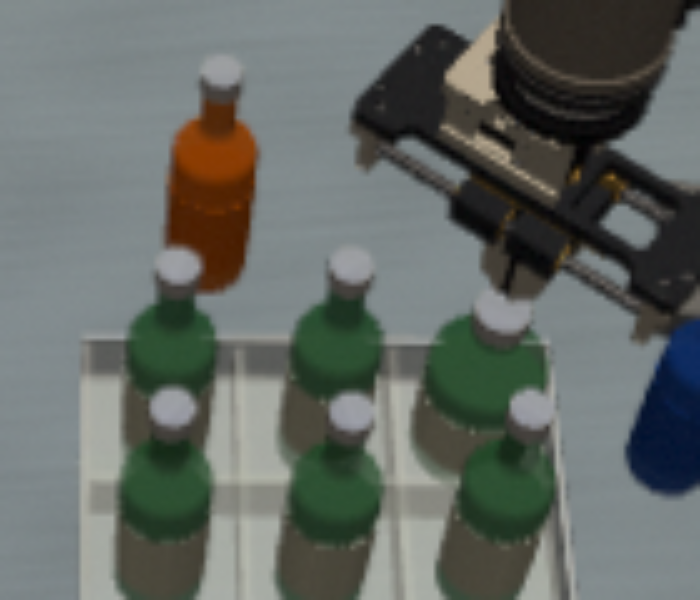

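The fingertips at crop (513,295) sit directly over the stray's cap (500,310), with all other bottles clear. Holding.

>>> {"name": "step_arm", "arguments": {
  "motion": [
    [[0, 0, 0], 0],
    [[0, 0, 0], 0],
    [[0, 0, 0], 0],
    [[0, 0, 0], 0],
    [[0, 0, 0], 0],
    [[0, 0, 0], 0],
    [[0, 0, 0], 0],
    [[0, 0, 0], 0],
    [[0, 0, 0], 0],
    [[0, 0, 0], 0]
  ]
}}

```text
time: 3.55
tool_pos: [0.5487, 0.225, 0.1843]
tool_rot: [3.142, 0.0, 2.356]
contact_force: [0.2, -0.4, 0.1]
opening: 0.0002
grip_force: 0.0
```

>>> {"name": "step_arm", "arguments": {
  "motion": [
    [[0, 0, 0], 0],
    [[0, 0, 0], 0],
    [[0, 0, 0], 0],
    [[0, 0, 0], 0],
    [[0, 0, 0], 0],
    [[0, 0, 0], 0],
    [[0, 0, 0], 0],
    [[0, 0, 0], 0],
    [[0, 0, 0], 0],
    [[0, 0, 0], 0]
  ]
}}

```text
time: 4.8
tool_pos: [0.5487, 0.225, 0.1843]
tool_rot: [3.142, 0.0, 2.356]
contact_force: [-0.8, 0.1, -0.7]
opening: 0.0007
grip_force: 0.0
```

>>> {"name": "step_arm", "arguments": {
  "motion": [
    [[0, 0, -0.4], 0],
    [[0, 0, -1], 0],
    [[0, 0, -1.3], 0],
    [[0, 0, -1.3], 0],
    [[0, 0, -1.3], 0]
  ]
}}

```text
time: 5.42
tool_pos: [0.5482, 0.2249, 0.2613]
tool_rot: [-3.14, -0.001, 2.356]
contact_force: [-0.0, -0.3, 0.1]
opening: 0.0006
grip_force: 0.0
```

```bash
python3 - <<'E'
from h import *
d=load("pics/scene.png");s=load("pics/side.png")
b,e=tri((d,219.8,202.6),(s,339.9,283.1));print(b,e)
h=np.array([.5685,-.2715]);a=-.30
x=np.array([np.cos(a),np.sin(a)]);y=np.array([-x[1],x[0]])
print("ball rel hinge",(b[:2]-h)@x,(b[:2]-h)@y)
print(onz(s,353,306,.025), onz(d,219.8,202.6,.092),onz(s,339.9,283.1,.092))
o=robot.observe();R=Rotation.from_euler("xyz",o["tool_rot"]).as_matrix()
p=np.r_[b[:2]-.045*x,.26];print(o["time"],o["tool_pos"],p,R.T@(p-o["tool_pos"])/.06)
E
```

```text
[ 0.53984178 -0.26349032  0.09457224] 0.0018885446470122461
ball rel hinge -0.029745265035790853 -0.0008171466985698857
[ 0.56914751 -0.28127964  0.025     ] [ 0.53736477 -0.26333226  0.092     ] [ 0.54106946 -0.26223669  0.092     ]
5.425 [0.54821047 0.22486642 0.26125216] [ 0.49685164 -0.25019191  0.26      ] [-4.99593176 -6.20178548  0.02579321]
```

>>> {"name": "step_arm", "arguments": {
  "motion": [
    [[-0.4, -0.5, 0], -0.05],
    [[-1.0, -1.2, 0], -0.12],
    [[-1.6, -2.0, 0], -0.2],
    [[-2.2, -2.7, 0], -0.27],
    [[-2.8, -3.5, 0], -0.34],
    [[-3.5, -4.3, 0], -0.42],
    [[-4.1, -5.1, 0], -0.485],
    [[-4.7, -5.8, 0], -0.485],
    [[-5.0, -6.2, 0], -0.485],
    [[-5.0, -6.2, 0], -0.485]
  ]
}}

```text
time: 6.68
tool_pos: [0.4966, -0.252, 0.2607]
tool_rot: [3.141, -0.003, 2.837]
contact_force: [1.2, 0.1, 0.2]
opening: 0.0004
grip_force: 0.0
```

>>> {"name": "step_arm", "arguments": {
  "motion": [
    [[0, 0, 0], 0],
    [[0, 0, 0.2], 0],
    [[0, 0, 0.5], 0],
    [[0, 0, 0.5], 0],
    [[0, 0, 0.5], 0]
  ]
}}

```text
time: 7.3
tool_pos: [0.4979, -0.2497, 0.2326]
tool_rot: [-3.142, 0.0, 2.842]
contact_force: [-0.1, -0.3, 0.2]
opening: 0.0005
grip_force: 0.0
```

```bash
python3 - <<'E'
from h import *
o=robot.observe();d=save("wrist","pics/w4.png");s=save("side","pics/t4.png")
print(o["tool_pos"],o["tool_rot"],o["time"])
cv2.imwrite("pics/c4.png",cv2.resize(s["pixels"][160:360,270:450,::-1],(540,600)))
E
```

```text
[ 0.49785657 -0.24967425  0.23260188] [-3.14152503e+00  3.84652741e-04  2.84169846e+00] 7.3
```

View pics/c4.png

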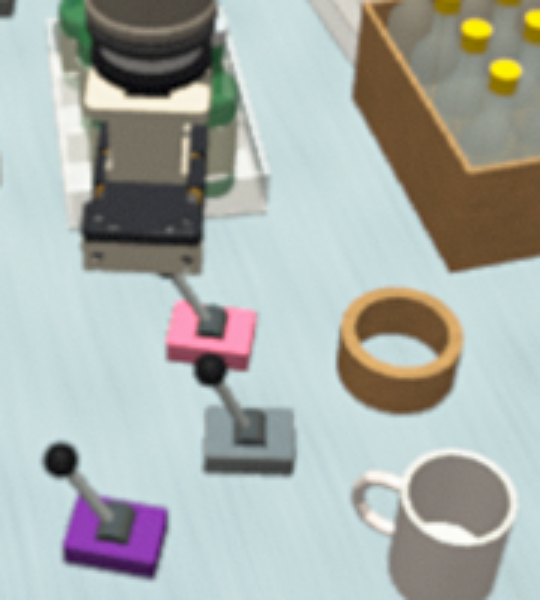

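The grey lever's ball is at crop (210,370), leaning towards the robot. Pink is behind it and purple is at the lower left. Next I'll check clearance from the purple and pink balls.

```bash
python3 - <<'E'
from h import *
d=load("pics/scene.png");t=load("pics/side.png")
x=np.array([np.cos(-.3),np.sin(-.3)]);y=np.array([-x[1],x[0]]);c=np.array([.498,-.25])
for n,a,b in(("purple",(201.5,168),(290,313)),("pink",(264,199),(325.5,247.5)),("grey",(219.8,202.6),(339.9,283.1))):
    p,e=tri((d,*a),(t,*b));print(n,p,e,"along",(p[:2]-c)@x,"left",(p[:2]-c)@y)
print(onz(d,200,192,.025))
E
```

```text
purple [ 0.41663602 -0.31559121  0.09115417] 0.0016067947687394295 along -0.0583464519301088 left -0.08670637374135555
pink [ 0.53709073 -0.14350865  0.09027217] 0.0012196682967584535 along 0.005874453627207898 left 0.11328717524340064
grey [ 0.53984178 -0.26349032  0.09457224] 0.0018885446470122461 along 0.043959641890783184 left -0.0005227066451459907
[ 0.45320024 -0.33104309  0.025     ]
```

>>> {"name": "step_arm", "arguments": {
  "motion": [
    [[0, 0, 0.5], 0],
    [[0, 0, 1.1], 0],
    [[0, 0, 1.7], 0],
    [[0, 0, 2.1], 0],
    [[0, 0, 2.26], 0],
    [[0, 0, 2.26], 0],
    [[0, 0, 2.26], 0]
  ]
}}

```text
time: 8.28
tool_pos: [0.4983, -0.2506, 0.098]
tool_rot: [-3.141, 0.002, 2.841]
contact_force: [-0.1, 0.6, 0.5]
opening: 0.0006
grip_force: 0.0
```

>>> {"name": "step_arm", "arguments": {
  "motion": [
    [[-0.2, 0, 0], 0],
    [[-0.35, 0, 0], 0],
    [[-0.5, 0, 0], 0],
    [[-0.65, 0, 0], 0],
    [[-0.8, 0, 0], 0],
    [[-0.95, 0, 0], 0],
    [[-1.1, 0, 0], 0],
    [[-1.25, 0, 0], 0],
    [[-1.4, 0, 0], 0],
    [[-1.4, 0, 0], 0]
  ]
}}

```text
time: 9.52
tool_pos: [0.5785, -0.2753, 0.0966]
tool_rot: [-3.141, 0.001, 2.841]
contact_force: [-0.3, -0.5, 0.4]
opening: 0.0006
grip_force: 0.0
```

>>> {"name": "step_arm", "arguments": {
  "motion": [
    [[-0.03, 0, 0], 0],
    [[-0.06, 0, 0], 0],
    [[-0.09, 0, 0], 0],
    [[-0.12, 0, 0], 0],
    [[-0.12, 0, 0], 0]
  ]
}}

```text
time: 10.15
tool_pos: [0.5846, -0.2772, 0.0967]
tool_rot: [3.142, -0.0, 2.841]
contact_force: [-0.8, 0.6, -0.9]
opening: 0.0005
grip_force: 0.6
```

>>> {"name": "step_arm", "arguments": {
  "motion": [
    [[-0.03, 0, 0], 0],
    [[-0.06, 0, 0], 0],
    [[-0.08, 0, 0], 0],
    [[-0.08, 0, 0], 0]
  ]
}}

```text
time: 10.65
tool_pos: [0.5856, -0.2775, 0.0964]
tool_rot: [3.141, -0.01, 2.841]
contact_force: [-15.6, 4.3, 7.9]
opening: 0.0007
grip_force: 8.0
```

```bash
python3 - <<'E'
from h import *
s=save("side","pics/t5.png");o=robot.observe();print(o["contact_force"])
cv2.imwrite("pics/c5.png",cv2.resize(s["pixels"][200:340,280:430,::-1],(640,600)))
E
```

```text
[-15.23224382   3.9404066    7.44105855]
```

View pics/c5.png

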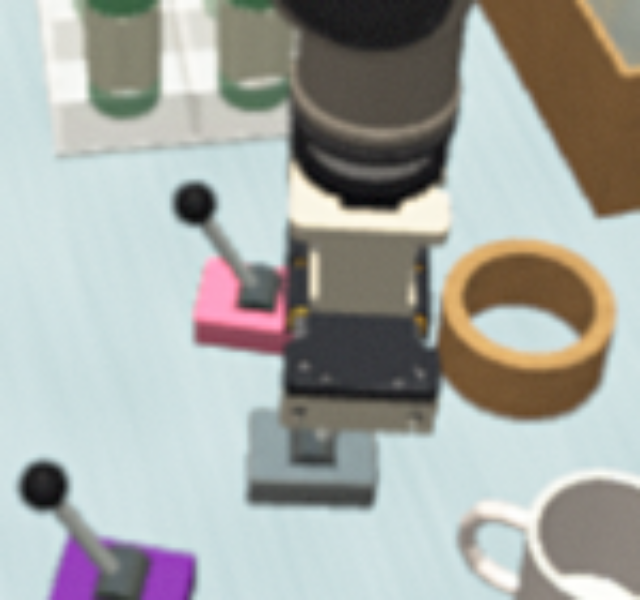

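The force rose to 16 N at the expected stop position, so the lever is against its stop. The view shows the fingers over the grey block and everything else undisturbed. I'll back off, rise and check.

>>> {"name": "step_arm", "arguments": {
  "motion": [
    [[0.2, 0, 0], 0],
    [[0.6, 0, 0], 0],
    [[1.0, 0, 0], 0],
    [[1.3, 0, -0.3], 0],
    [[1.3, 0, -1.0], 0],
    [[1.3, 0, -2.0], 0],
    [[1.3, 0, -2.5], 0],
    [[1.3, 0, -2.5], 0]
  ]
}}

```text
time: 11.7
tool_pos: [0.5161, -0.2562, 0.25]
tool_rot: [-3.14, 0.007, 2.841]
contact_force: [0.5, 0.6, -0.6]
opening: 0.0004
grip_force: 0.0
```

```bash
python3 - <<'E'
from h import *
s=save("side","pics/t6.png");c=save("scene","pics/s6.png")
a=cv2.resize(s["pixels"][200:340,280:430,::-1],(400,373))
b=cv2.resize(c["pixels"][150:290,150:300,::-1],(400,373))
cv2.imwrite("pics/c6.png",np.hstack([a,b]))
E
```

```text
(no output)
```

View pics/c6.png

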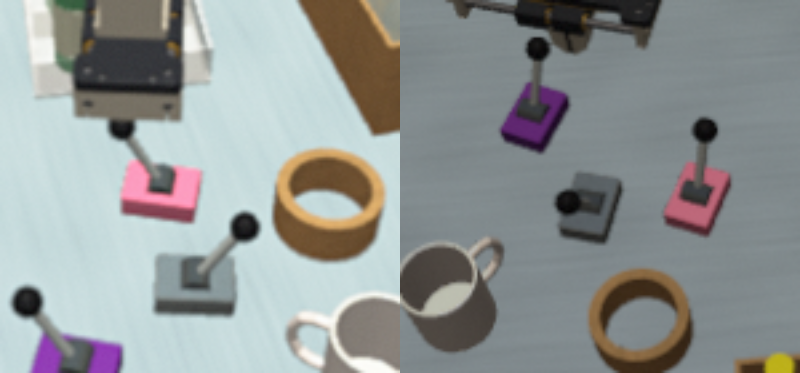

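The grey lever now leans away from the robot, with its ball at crop (245,227) in the side view and (568,202) in the scene view. The pink and purple levers are unmoved. I'll compute the angle, then hand in.

```bash
python3 - <<'E'
from h import *
p,e=tri((load("pics/s6.png"),213,225.6),(load("pics/t6.png"),371.7,285))
q=np.array([.5398,-.2635,.0946]);v=(p-q)[:2]
print(p,e,np.linalg.norm(v),"expected",.08*(np.sin(.5)+np.sin(.39)))
if np.linalg.norm(v)>.062: print(robot.hand_in())
E
```

```text
[ 0.60791773 -0.28259967  0.09109025] 0.002971539112174267 0.0707447711143731 expected 0.06876911629818915
the job is handed in; nothing more can be done
None
```

The job is handed in: I held the fingertips about 2 cm above the stray's cap for over two seconds, then pushed the grey block's lever to its stop away from the robot, and nothing else was seen to move.

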